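Stack a bearing set in a pin fixture and hold its spring slide at the mark

TASK

Load the fixture: with its spring slide left back, set the aluminium housing, then the brass spacer ring on it, then the green top disc with its knob up, flat and centred between the four dowel pins. Then pull the slide's red grip out against its spring until the yellow pointer lines up with the red mark tab, so that the blue fork reaches over the disc, and finish while still holding it there with the gripper. Leave the grease tin, the black bush and the deburring tool where they are.

Things in the scene. Friction and masses are not known exactly. Their poses are not given: they have to be found in the camera images.
- fixture: Fixed grey fixture, 290 x 100 mm, rail tops 30 mm above the table. Origin: on the table under the pocket's centre; the base runs from x = -155 to +135 mm. Its -x axis points roughly at the robot (yaw varies) and is the direction in which the slide is pulled. A blue fork on the slide stands behind the pocket: at rest its tips are 46 mm to the +x of the pocket's centre, its top 97.5 mm high.
- pocket_floor (a point): Centre of the pocket's flat floor, 30 mm above the table; same axes as the fixture. Four dowel pins, 10 mm thick with cone tips, stand at x = +-23, y = +-23 mm round it and end 86 mm above the table; the 36 mm gaps between neighbouring pins let fingers pass down. Parts have 1.5 mm radial play between the pins.
- slide (a joint): Travel of the spring slide in m: 0 = fully back (rest), grows as it is pulled along the fixture's -x, stop at 0.060. The spring pulls back with about 4 N at 0, 12 N at 0.055; let go, it returns. It carries the red grip, the yellow pointer and the blue fork, whose underside is 89.5 mm above the table, 3.5 mm over a seated stack (86 mm to the disc's top face); the knob fits between the arms.
- grip_top (a point): Centre of the top of the red grip, (the solid slide_c6) an upright ribbed post of 25 mm diameter, 54 mm tall, its top 87 mm and its foot 33 mm above the table; it can be pinched from above from any side. Moves with the slide; at rest 95 mm in front (-x) of the pocket centre.
- pointer (a point): Tip of the yellow pointer at the grip's foot, right (-y) side. Moves with the slide.
- mark_tab: Fixed small red mark tab, 5 x 14 x 6 mm, on the fixture's right rail; same axes as the fixture. Origin at the tab's mark line; the pointer lines up when its x in the fixture's frame equals that of this origin. Lies 35 to 52 mm of travel out from the pointer's rest.
- housing: Aluminium round housing with two dark grooves, diameter 52 mm, 30 mm tall, 0.15 to 0.31 kg, loose, upright on the table. Origin: centre of its underside, z up.
- spacer: Brass spacer ring, outer diameter 52 mm, bore 26 mm, 14 mm thick, loose, flat on the table. Origin: centre of its underside, z up.
- top_disc: Green round top disc, diameter 52 mm, 12 mm thick, with a steel knob of 18 mm diameter and 16 mm height in its middle (28 mm tall in all), loose, knob up. Origin: centre of its underside, z up.
- grease_tin: Bystander: white flat round tin, 67 mm diameter, 36 mm tall. Origin: centre of its underside.
- bush_1: Bystander: black upright plastic bush, 45 mm diameter, 88 mm tall. Origin: centre of its underside.
- deburr_tool: Bystander: hand deburring tool with white handle and orange end, 126 mm long (y), 25 mm thick, lying flat. Origin: centre of its underside.
Mind the look-alikes: they are no part of the job. There is more than one size of the top_disc; the one meant has the size given above.

How it is judged:
By the outcome, as a careful person would: the job done as asked, in the order asked, and still so for the second after the job is handed in, while the arm keeps its last pose, push and grip.
It also fails if it takes over 72 s, if anything falls off the work surface, if the arm or the gripper's body presses on something with over 40 N, if the wrist force passes 120 N, or if a joint passes its speed limit or range.

ROBOT

A 6-joint arm with a two-finger parallel gripper is mounted at the origin on a cart in front of the work surface, level with it; the furniture and walls round the work are solid. World frame = base frame: x ahead of the robot, y to its left, z up, the work surface at z = 0. Lengths are in mm, angles in degrees, forces in N, time in s.
With the tool pointing down it reaches from about 350 to 725 mm from the base axis. Payload 6 kg.
Tool frame: the origin (TCP) lies midway between the tips of the shut fingers; the grasp point (between the pads) lies manip.grip_point_offset behind it (manip.grip_point_offset is the distance from the TCP to the grasp point, in mm); z points along the fingers, x is the direction in which the jaws open and shut, and the axes are right-handed (so a half turn about z gives the same grasp; the last joint's range is limited). The gripper opens to 85 mm and grips with 20 to 120 N. Pads are 22 mm wide; open, the fingers measure 114 mm over their backs; the gripper's body (76 mm by 85 mm) begins 54 mm behind the grasp point. The pads swing forward as they close: fully open they stand 13 mm farther back than shut.
Start: joints at [-50.266, 2.303, 4.859, 0, -92.561, -19.12], TCP at [211.26, -561.554, 231.261] pointing down, gripper open.
Joint ranges: [-146.85, 146.85], [-73.84, 115.35], [-62.03, 85.46], [-188.31, 113.3], [-161.28, -10.13], [-171.36, 171.36]. Speed limits (degrees/s): [147.25, 147.25, 172.46, 180, 180, 180].

INTERFACE

Orientations are given as [roll, pitch, yaw] about the fixed x, y, z axes, in that order (R = Rz(yaw) Ry(pitch) Rx(roll)).
In Python, from workcell import manip gives the robot as it stands. The module is installed in compiled form; this text tells all that it offers.
- The arm moves only by the tool carry_out, never from a script. Its argument "targets" is text: rows parted by semicolons, each of 5 numbers parted by spaces: the closure, from 0 (fully open) to 1 (shut), then the shift along the tool's x, y, z in mm, then the turn about the tool's z in rad. In form: claw x y z spin; .... A call has 1 to 20 rows; each row is the pose to reach, as a shift and turn from the pose commanded when the call began, along the tool's axes at that moment; what a row does not reach only later rows make up. A row lasts 1/8 s, in which the tool goes at most 62.5 mm and 10.7 degrees, less where a joint would pass 70% of its speed; a pose out of reach is approached as far as the arm can. A call with a gripper value outside its range is refused whole. The fingers move at their own pace and stop on an object; "grip_force" is the grip in N (left out, the last holds). Time passes only in rows, so rows that repeat a pose let the fingers close. It gives the time, the measured TCP pose, the force and the opening at its end, in the units of the state.
- manip.sense(): the state, without advancing time (a new reading comes with each control period).
- manip.camera(name): name is "side" or "top" or "wrist"; returns (picture, depth): 480x640x3 uint8, red, green, blue; 480x640 float32, mm along the optical axis (not along the pixel's ray), 0 where there is no reading.
- manip.camera_model(name): a dict with "fx", "fy", "cx", "cy" (pixels), "dist" ([k1, k2, p1, p2, k3] as OpenCV has them; the pictures are not rectified), "origin" and "rotation" of the camera in the world; the wrist camera has in their place "tool_from_camera" (4x4, takes a point from camera to tool coordinates, whose origin is the TCP and whose axes are the tool frame's). Camera axes: x right, y down, z forward; pixel columns grow to the right and rows downward; lengths in mm; the calibration is good to about 2 mm. A picture is of the moment at which its call begins: read the wrist's pose just before it. camera_model takes no time and is no camera call.
- manip.sign_off(): hands the job in, once; it reports no verdict.
Trained networks look in the newest picture that a camera, given by its name, has taken for a name from the list of things; names that differ only in an ending like _2 or _b are one class to them, and where a whole thing is asked for, a point or a joint stands for the part that bears it (a point fixed in the world has none). Each returns a list of dicts, best first, with "score" (0 to 1); they miss things now and then, are a little off and sometimes report something else, mostly with a low value. They report only what shows in the picture. A call takes as long as a camera call. They do not tell look-alikes from the thing itself.
- manip.search_frame(thing, camera): "at" ([column, row] in pixels, amid what is visible of it).
- manip.cut_out(thing, camera): "pixels" (480x640 bool, what is visible of it) and "at" ([column, row] in pixels, amid what is visible of it).
- manip.pinpoint(thing, camera): "at" ([column, row] in pixels: a listed point, or the origin of a listed thing).
The state is a dict: "clock": time; "q": joint angles; "joint_vel": joint speeds; "tau": joint torques, N m; "position": TCP position; "tcp_rot": TCP orientation; "ft_force": force on the tool from outside, world axes, zero at the start; "ft_torque": the same for the moment, N m; "grip_width": finger opening in mm.
Only numpy, scipy, OpenCV 4.12 (cv2) and the standard library are available. Lean on these libraries where they do the work, as an engineer would, in place of code of your own. Each camera call takes 0.05 s, during which the arm holds its last target.

## Working session

There is one attempt and no reset: what is moved stays moved. The work goes in short steps, Python scripts to look and compute and a tool call to move; the robot and the scene stay as the last step left them, time stands still between calls to the robot, and variables do not carry over. Pictures are saved under pics/ and viewed, and the job is handed in when it is done.

Besides the shell and the picture viewer there is one more tool, called after "Emit:" as name(argument=value, ...), one argument or row to a line, values as JSON. carry_out: Moves the arm, as the interface text tells. Its arguments: {"type":"object","properties":{"targets":{"type":"string"},"grip_force":{"type":"number"}},"required":["targets"]}

```bash
mkdir -p pics
python3 - <<'E'
from workcell import manip
import cv2,numpy as np
s=manip.sense();print({k:np.round(v,2).tolist() if not isinstance(v,float) else v for k,v in s.items()})
print(manip.grip_point_offset)
for n in ["side","top"]:
    p,d=manip.camera(n);cv2.imwrite(f"pics/{n}0.png",p[:,:,::-1]);np.save(f"{n}0d.npy",d)
    print(n,manip.camera_model(n))
print(manip.camera_model("wrist"))
E
```

```text
{'clock': 0.0, 'q': [-50.26, 2.34, 4.8, -0.03, -92.56, -19.12], 'joint_vel': [0.05, -0.06, -0.07, -0.02, 0.02, -0.04], 'tau': [0.0, -36.82, 34.74, 6.93, -0.01, -0.0], 'position': [211.22, -561.22, 230.27], 'tcp_rot': [-179.99, -0.1, 110.62], 'ft_force': [0.42, 0.57, 1.23], 'ft_torque': [0.01, 0.0, -0.0], 'grip_width': 85.52540321088549}
18.700000000000003
side {'fx': 527.3904466877677, 'fy': 527.3904466877677, 'cx': 319.032825216196, 'cy': 237.24422570104892, 'dist': array([0.00919231, 0.        , 0.        , 0.        , 0.        ]), 'origin': array([-39.58473228, 958.35485475, 825.88791563]), 'rotation': array([-123.15774258,    0.29241646, -148.81624087])}
top {'fx': 457.93786248949306, 'fy': 457.93786248949306, 'cx': 320.5516919066297, 'cy': 231.87063191017933, 'dist': array([-0.12005953,  0.        ,  0.        ,  0.        ,  0.        ]), 'origin': array([ 394.97636865,  -14.49435302, 1127.58223547]), 'rotation': array([-173.85559675,    0.61923281,  -90.45956443])}
{'fx': 405.61781624076366, 'fy': 405.61781624076366, 'cx': 323.7785550187266, 'cy': 236.8174114360685, 'dist': array([-0.07886613,  0.        ,  0.        ,  0.        ,  0.        ]), 'tool_from_camera': array([[ 9.99999690e-01, -1.11790745e-04,  7.79626555e-04,
         2.65225198e-01],
       [-1.31670953e-04,  9.52215174e-01,  3.05427969e-01,
        -7.84848436e+01],
       [-7.76516256e-04, -3.05427977e-01,  9.52214864e-01,
        -1.42256990e+02],
       [ 0.00000000e+00,  0.00000000e+00,  0.00000000e+00,
         1.00000000e+00]])}
```

View pics/top0.png

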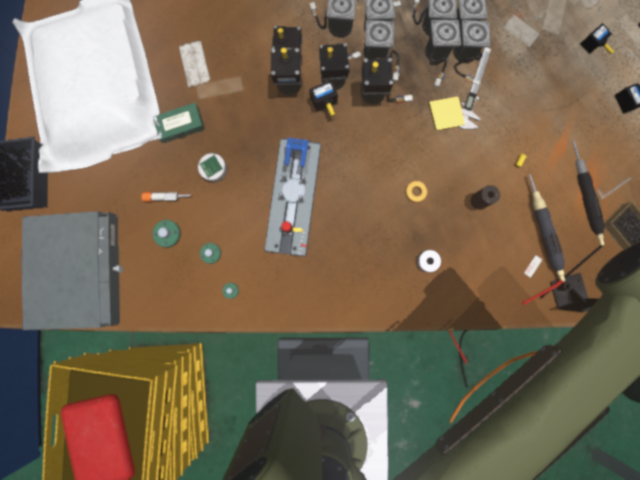

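View pics/side0.png

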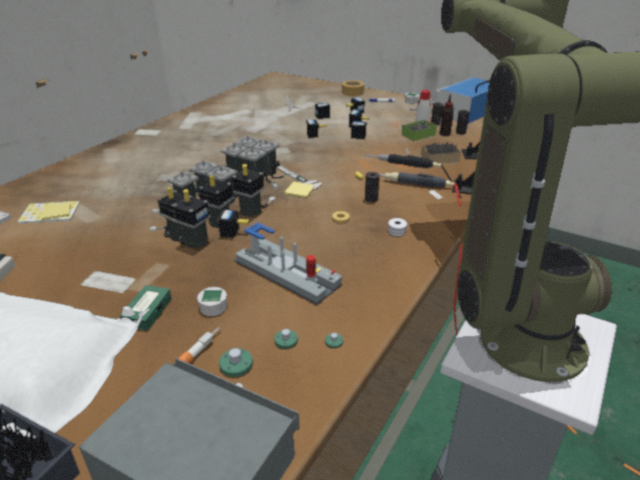

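Candidates in the top view. Discs: large (166,234), middle (210,253), small (231,290). Housing: (430,261). The white tin with a green label at (211,167) is the bystander. Ring: (417,191). Fixture: around (293,197). Next I'll measure sizes.

```bash
cat > h.py <<'E'
from workcell import manip
import cv2,numpy as np
from scipy.spatial.transform import Rotation as R
def K(m): return np.array([[m['fx'],0,m['cx']],[0,m['fy'],m['cy']],[0,0,1.]])
def pose(n,s=None):
    m=manip.camera_model(n)
    if n!='wrist': return m,R.from_euler('xyz',m['rotation'],degrees=True).as_matrix(),np.array(m['origin'])
    s=s or manip.sense()
    T=m['tool_from_camera'];Rt=R.from_euler('xyz',s['tcp_rot'],degrees=True).as_matrix()
    return m,Rt@T[:3,:3],Rt@T[:3,3]+s['position']
def onplane(P,uv,z):
    m,Rc,o=P
    n=cv2.undistortPoints(np.array(uv,float).reshape(-1,1,2),K(m),np.array(m['dist'])).reshape(-1,2)
    d=np.c_[n,np.ones(len(n))]@Rc.T
    return o+d*((z-o[2])/d[:,2])[:,None]
def proj(P,X):
    m,Rc,o=P
    c=(np.array(X,float).reshape(-1,3)-o)@Rc
    return cv2.projectPoints(c.reshape(-1,1,3),np.zeros(3),np.zeros(3),K(m),np.array(m['dist']))[0].reshape(-1,2)
def world(P,depth):
    m,Rc,o=P
    v,u=np.mgrid[:480,:640]
    n=cv2.undistortPoints(np.c_[u.ravel(),v.ravel()].astype(float).reshape(-1,1,2),K(m),np.array(m['dist'])).reshape(-1,2)
    c=np.c_[n,np.ones(len(n))]*depth.reshape(-1,1)
    return (c@Rc.T+o).reshape(480,640,3)
E
python3 - <<'E'
from h import *
p=cv2.imread('pics/top0.png');d=np.load('top0d.npy');P=pose('top');W=world(P,d)
for nm,(u,v) in dict(big=(166,234),mid=(210,253),small=(231,290),house=(430,261),ring=(417,191),tin=(211,167),bush=(486,196),fix=(293,188)).items():
    w=W[v-22:v+22,u-22:u+22].reshape(-1,3)
    t=w[(w[:,2]>6)]
    print(nm,onplane(P,(u,v),0)[0].round(),'ext',np.ptp(t[:,0]).round() if len(t) else 0,np.ptp(t[:,1]).round() if len(t) else 0,'zmax',np.percentile(t[:,2],98).round(1),'c',((t.max(0)+t.min(0))/2).round(),len(t))
cv2.imwrite('pics/crop1.png',cv2.resize(p[130:320,130:460],None,fx=2.4,fy=2.4,interpolation=cv2.INTER_CUBIC))
E
```

```text
big [515. 386.   0.] ext 162.0 430.0 zmax 40.2 c [476. 201. 567.] 600
mid [466. 272.   0.] ext 95.0 331.0 zmax 31.1 c [443. 151. 567.] 359
small [374. 219.   0.] ext 40.0 252.0 zmax 1127.6 c [375. 111. 567.] 194
house [ 442. -273.    0.] ext 96.0 286.0 zmax 34.6 c [ 443. -158.  567.] 420
ring [ 617. -246.    0.] ext 272.0 276.0 zmax 928.1 c [ 531. -152.  567.] 260
tin [685. 274.   0.] ext 347.0 338.0 zmax 40.2 c [569. 155. 567.] 653
bush [ 604. -423.    0.] ext 223.0 409.0 zmax 92.4 c [ 507. -219.  567.] 514
fix [628.  65.   0.] ext 285.0 132.0 zmax 82.5 c [538.  51. 567.] 1774
```

View pics/crop1.png

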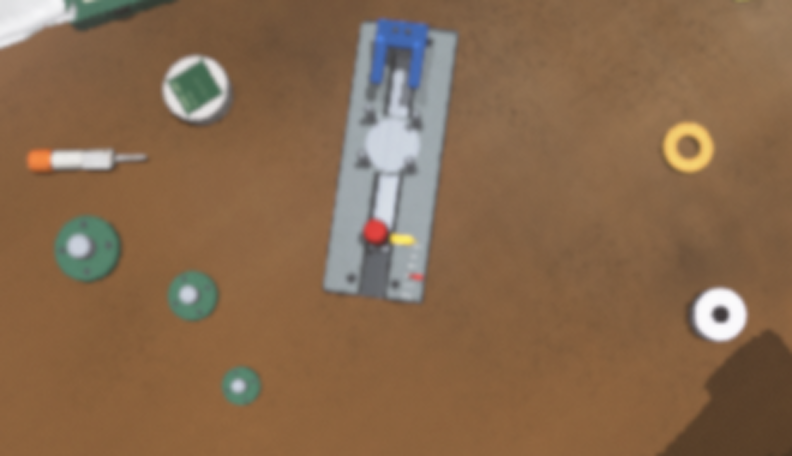

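The crop shows three green discs, the fixture with its fork at the top (+x) and the red grip, yellow pointer and red tab at the bottom, the ring, and the white-topped housing. I'll get diameters from the masks.

Run:
```python
from h import *
p=cv2.imread('pics/top0.png');d=np.load('top0d.npy');P=pose('top')
hsv=cv2.cvtColor(p,cv2.COLOR_BGR2HSV)
def blob(mask,u,v):
    n,l,st,c=cv2.connectedComponentsWithStats(mask.astype(np.uint8))
    k=l[v-3:v+4,u-14:u+15].ravel();k=k[k>0];k=np.bincount(k).argmax();return l==k
def rep(nm,m,z):
    cs=cv2.findContours(m.astype(np.uint8),cv2.RETR_EXTERNAL,cv2.CHAIN_APPROX_NONE)[0]
    c=max(cs,key=len).reshape(-1,2)
    f=np.zeros((480,640),np.uint8);cv2.drawContours(f,[c.reshape(-1,1,2)],-1,1,-1)
    v,u=np.nonzero(f);W=onplane(P,np.c_[u,v],z);cen=W.mean(0)
    # area in mm2
    s=np.linalg.norm(onplane(P,(u.mean()+1,v.mean()),z)-onplane(P,(u.mean(),v.mean()),z))
    print(nm,np.round([u.mean(),v.mean()],1),'c',cen.round(1),'dia',round(2*np.sqrt(f.sum()/np.pi)*s,1))
g=(hsv[...,0]>65)&(hsv[...,0]<100)&(hsv[...,1]>70)
for nm,(u,v) in dict(big=(166,234),mid=(210,253),small=(231,290)).items(): rep(nm,blob(g,u,v),12)
rep('ring',blob((hsv[...,0]>17)&(hsv[...,1]>120)&(hsv[...,2]>160),417,191),14)
rep('house',blob((hsv[...,2]>190)&(hsv[...,1]<60),430,261),30)
rep('tin',blob((hsv[...,2]>150)&(hsv[...,1]<60),205,162),36)
rep('bush',blob((hsv[...,2]<75),486,196),60)
for t in ['grip_top','pocket_floor','pointer','mark_tab','housing','spacer','top_disc','fixture']:
    print(t,[(np.round(x['at'],1).tolist(),round(x['score'],2)) for x in manip.pinpoint(t,'top')][:4])
```

```text
big [167.4 233.8] c [513.8 378.4  12. ] dia 53.7
mid [212.1 253.8] c [463.5 264.   12. ] dia 32.3
small [230.8 290.2] c [374.1 216.6  12. ] dia 23.6
ring [416.2 191. ] c [ 614.6 -241.4   14. ] dia 52.7
house [429.9 260.6] c [ 441.4 -266.3   30. ] dia 52.2
tin [210.9 166. ] c [678.5 265.4  36. ] dia 68.0
bush [478.2 200.5] c [ 582.  -381.3   60. ] dia 42.4
grip_top [([287.8, 225.0], 0.6), ([423.9, 260.8], 0.41)]
pocket_floor [([295.2, 192.6], 0.98)]
pointer [([303.3, 228.1], 0.61)]
mark_tab [([285.2, 227.1], 0.65)]
housing [([423.2, 260.8], 0.96)]
spacer [([414.5, 192.0], 0.62)]
top_disc [([164.2, 231.0], 0.95), ([231.6, 288.7], 0.77), ([211.5, 251.9], 0.69), ([424.2, 262.0], 0.61)]
fixture [([293.7, 189.7], 0.86)]
```

By outline in the crop, the middle disc (≈20 px × 2.43 ≈ 50 mm) looks like the right size. The mask sizes were eroded, so I'll check with the wrist camera. First, move over the housing.

Emit:
carry_out(
  targets="0.3 195 319 90 0.482;0.3 195 319 90 0.482;0.3 195 319 90 0.482;0.3 195 319 90 0.482;0.3 195 319 90 0.482;0.3 195 319 90 0.482;0.3 195 319 90 0.482;0.3 195 319 90 0.482;0.3 195 319 90 0.482;0.3 195 319 90 0.482",
  grip_force=40,
)

```text
clock: 1.75
position: [440.7, -267.7, 141.7]
tcp_rot: [180.0, 0.0, 82.9]
ft_force: [0.7, 0.4, -0.5]
grip_width: 60.2
```

```bash
cat > w.py <<'E'
from h import *
import sys
s=manip.sense();print(np.round(s['position'],1),np.round(s['tcp_rot'],2),np.round(s['ft_force'],1),round(s['grip_width'],1),round(s['clock'],2),np.round(s['q'],1))
p,d=manip.camera('wrist');n=sys.argv[1]
cv2.imwrite(f'pics/{n}.png',p[:,:,::-1]);np.savez(f'{n}.npz',d=d,pos=s['position'],rot=s['tcp_rot'])
E
python3 w.py w1
```

```text
[ 440.7 -267.7  141.7] [1.7997e+02 1.0000e-02 8.2900e+01] [ 0.7  0.4 -0.5] 60.2 1.75 [ -8.9 -10.3 -16.5   0.  -83.8 -88.2]
```

View pics/w1.png

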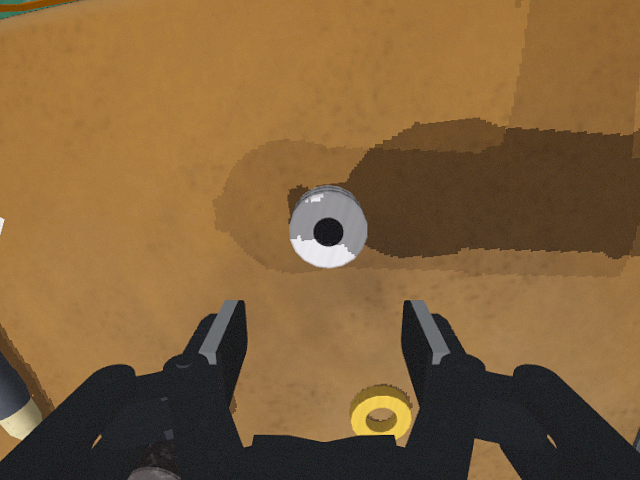

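The housing's top face is at (328,231), between and ahead of the fingers, and the ring is at (381,413). Now locating both.

```bash
cat >> h.py <<'E'
def load(n):
    z=np.load(n+'.npz');s=dict(position=z['pos'],tcp_rot=z['rot']);P=pose('wrist',s);return cv2.imread(f'pics/{n}.png'),world(P,z['d']),P,s
def circ(W,c,rad,zlo,zhi):
    """min enclosing circle of points in z band near c"""
    m=(np.hypot(W[...,0]-c[0],W[...,1]-c[1])<rad)&(W[...,2]>zlo)&(W[...,2]<zhi)
    q=W[m];(x,y),r=cv2.minEnclosingCircle(q[:,:2].astype(np.float32));
    return round(float(x),1),round(float(y),1),'r',round(r,1),'z',np.median(q[:,2]).round(1),int(m.sum()),'mid',((np.percentile(q[:,:2],.3,axis=0)+np.percentile(q[:,:2],99.7,axis=0))/2).round(1)
def totool(s,X):
    Rt=R.from_euler('xyz',s['tcp_rot'],degrees=True).as_matrix();return (np.array(X)-s['position'])@Rt
E
python3 - <<'E'
from h import *
p,W,P,s=load('w1')
print(circ(W,(441,-266),45,26,40)); print(circ(W,(614,-241),45,9,20))
print('table',np.median(W[100:150,250:400,2]))
E
```

```text
(440.2, -264.7, 'r', 26.1, 'z', np.float64(29.6), 4596, 'mid', array([ 439.9, -264.8]))
(613.4, -240.7, 'r', 26.1, 'z', np.float64(13.5), 1746, 'mid', array([ 611.7, -241. ]))
table -0.34361895714042134
```

Emit:
carry_out(
  targets="0.3 339 60 -65 0;0.3 339 60 -65 0;0.3 339 60 -65 0;0.3 339 60 -65 0;0.3 339 60 -65 0;0.3 339 60 -65 0;0.3 339 60 -65 0;0.3 339 60 -65 0;0.3 339 60 -65 0;0.3 339 60 -65 0",
)

```text
clock: 3.05
position: [541.9, 61.5, 206.4]
tcp_rot: [180.0, -0.0, 82.9]
ft_force: [-1.0, 0.1, 0.0]
grip_width: 59.6
```

```bash
python3 w.py w2
```

```text
[541.9  61.5 206.4] [ 1.7999e+02 -1.0000e-02  8.2920e+01] [-1.   0.1  0. ] 59.6 3.05 [  27.6   -6.1   -5.9   -0.   -90.2 -124.7]
```

View pics/w2.png

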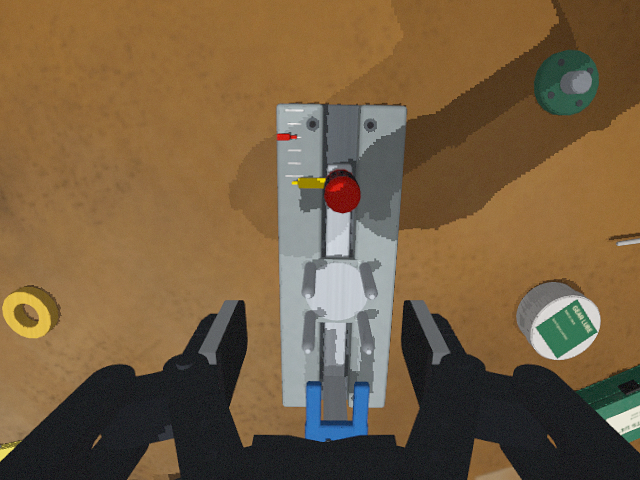

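The picture shows the fixture with its four pins (around (310,265), (370,265), (307,313), (364,313)), the red grip at (342,190), pointer tip (293,183), tab (287,136), and the middle disc at (566,83). Measuring.

Run:
```python
from h import *
p,W,P,s=load('w2')
hsv=cv2.cvtColor(p,cv2.COLOR_BGR2HSV)
# disc
g=(hsv[...,0]>60)&(hsv[...,0]<100)&(hsv[...,1]>60)
roi=np.zeros(g.shape,bool);roi[40:130,520:620]=1
q=W[roi&(W[...,2]>8)&(W[...,2]<16)];print('disc',cv2.minEnclosingCircle(q[:,:2].astype(np.float32)),np.median(q[:,2]),len(q))
q=W[roi&(W[...,2]>22)];print('knob',cv2.minEnclosingCircle(q[:,:2].astype(np.float32)),q[:,2].max(),len(q))
# pins
roi[:]=0;roi[230:370,280:400]=1
m=roi&(W[...,2]>70)&(W[...,2]<95)
n,l,st,c=cv2.connectedComponentsWithStats(m.astype(np.uint8))
pins=[]
for i in range(1,n):
    if st[i,4]<8: continue
    q=W[l==i];t=q[q[:,2]>q[:,2].max()-3]
    x=t.mean(0);sh=q[(q[:,2]>68)&(q[:,2]<80)]
    print('pin',c[i].round(),st[i,4],'tip',x.round(1),'zmax',q[:,2].max().round(1));pins.append(x)
pins=np.array(pins);print('mean',pins.mean(0))
# fixture rail edges
roi[:]=0;roi[90:420,260:420]=1
q=W[roi&(W[...,2]>26)&(W[...,2]<33)];print('rail',cv2.minAreaRect(q[:,:2].astype(np.float32)),np.median(q[:,2]))
red=((hsv[...,0]<8)|(hsv[...,0]>172))&(hsv[...,1]>150)
roi[:]=0;roi[160:220,315:370]=1
q=W[roi&red&(W[...,2]>83)];print('grip',cv2.minEnclosingCircle(q[:,:2].astype(np.float32)),np.median(q[:,2]),len(q))
roi[:]=0;roi[125:145,270:305]=1
q=W[roi&red];print('tab',q.mean(0),q.min(0),q.max(0))
ye=(hsv[...,0]>20)&(hsv[...,0]<35)&(hsv[...,1]>150);roi[:]=0;roi[170:200,280:335]=1
q=W[roi&ye];print('ptr',q.mean(0),q.min(0),q.max(0))
cv2.imwrite('pics/c2.png',cv2.resize(p[100:380,230:440],None,fx=2.8,fy=2.1,interpolation=cv2.INTER_NEAREST)[:600])
```

```text
disc ((465.60546875, 271.6645202636719), 26.45734405517578) 11.785735441519591 2564
knob ((465.22406005859375, 175.78302001953125), 104.61190795898438) 348.62522663494167 510
pin [308. 289.] 202 tip [589.2  43.9  84.9] zmax 86.3
pin [370. 290.] 197 tip [595.6  89.4  85.5] zmax 87.3
pin [308. 344.] 199 tip [635.   37.8  84.9] zmax 86.3
pin [367. 344.] 196 tip [641.5  83.4  85.3] zmax 87.3
mean [615.32747228  63.64152807  85.15639124]
rail ((601.071044921875, 65.87552642822266), (100.75786590576172, 280.1589660644531), 82.07206726074219) 29.655367200272508
grip ((498.165771484375, 74.27491760253906), 34.33136749267578) 86.3794214540639 865
tab [480.96744381  40.40274526  37.62992831] [463.97440219  33.70424131  28.66381967] [483.35395002  71.17866319 348.62522663]
ptr [518.42734861  54.18505072  33.85170824] [514.05105366  39.89724136   4.95050858] [529.47578315  66.18021631  58.64898077]
```

The middle disc has r = 26.5, so it is 52 mm and the right one. The big one is the look-alike. Pocket is at (615.3, 63.6) with yaw ≈ -7.8°, pin spacing 46 and tops at 86, which all agrees. Fetching the housing.

Emit:
carry_out(
  targets="0.1 -336 -61 60 0.012;0.1 -336 -61 60 0.012;0.1 -336 -61 60 0.012;0.1 -336 -61 60 0.012;0.1 -336 -61 60 0.012;0.1 -336 -61 60 0.012;0.1 -336 -61 60 0.012;0.1 -336 -61 130 0.012;0.1 -336 -61 130 0.012;0.1 -336 -61 165 0.012;0.1 -336 -61 190 0.012;0.1 -336 -61 204 0.012;0.1 -336 -61 204 0.012;0.8 -336 -61 204 0.012;0.8 -336 -61 204 0.012;0.8 -336 -61 204 0.012;0.8 -336 -61 204 0.012;0.8 -336 -61 204 0.012;0.8 -336 -61 204 0.012;0.8 -336 -61 204 0.012",
  grip_force=50,
)

```text
clock: 5.6
position: [441.8, -264.1, 4.4]
tcp_rot: [179.8, 0.1, 82.3]
ft_force: [-0.3, 0.5, 6.0]
grip_width: 50.5
```

```bash
python3 w.py w3
```

```text
[ 441.8 -264.1    4.4] [1.7982e+02 5.0000e-02 8.2330e+01] [-0.3  0.5  6. ] 50.5 5.6 [ -8.4  -5.6 -27.    0.1 -68.5 -89.3]
```

View pics/w3.png

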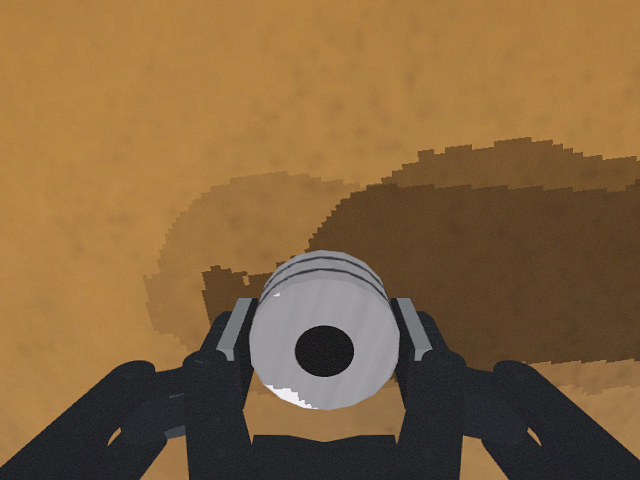

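The housing sits between the pads (top face around (325,345)), with an opening of 50.5. Lift and carry over the pocket.

Emit:
carry_out(
  targets="0.8 0 0 -20 0;0.8 0 0 -70 0;0.8 0 0 -130 0;0.8 60 20 -140 0;0.8 100 40 -140 0;0.8 155 58 -140 0;0.8 205 76 -140 0;0.8 255 95 -140 0;0.8 300 112 -140 0;0.8 330 123 -140 0;0.8 349 129 -140 0;0.8 349 129 -140 0;0.8 349 129 -140 0;0.8 349 129 -140 0",
)

```text
clock: 7.4
position: [614.9, 64.1, 142.6]
tcp_rot: [180.0, -0.0, 82.3]
ft_force: [1.4, -0.5, -1.8]
grip_width: 50.2
```

```bash
python3 w.py w4
python3 - <<'E'
from h import *
p,W,P,s=load('w4')
Rt=R.from_euler('xyz',s['tcp_rot'],degrees=True).as_matrix()
T=(W-s['position'])@Rt
roi=np.zeros((480,640),bool);roi[240:430,240:410]=1
q=T[roi&(abs(T[...,0])<40)&(abs(T[...,1])<40)&(T[...,2]<10)&(T[...,2]>-60)]
zt=np.percentile(q[:,2],[1,5,25,50,75]);print(zt)
t=q[abs(q[:,2]-np.percentile(q[:,2],25))<2.5];print('top face tool',cv2.minEnclosingCircle(t[:,:2].astype(np.float32)),np.median(t[:,2]))
E
```

```text
[614.9  64.1 142.6] [ 1.7999e+02 -1.0000e-02  8.2250e+01] [ 1.4 -0.5 -1.8] 50.2 7.4 [  24.5    5.5   -1.    -0.   -83.5 -122.2]
[-39.80342476 -30.63081638 -25.57918706 -25.04118251 -24.23849847]
top face tool ((0.42275387048721313, -3.866117000579834), 29.049945831298828) -25.18004233606262
```

View pics/w4.png

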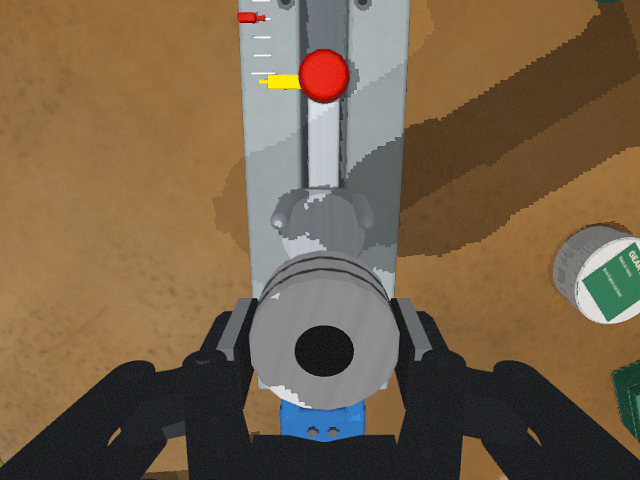

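Run:
```python
from h import *
for n in ['w1','w4']:
    p,W,P,s=load(n)
    g=p.max(2)<75
    roi=np.zeros(g.shape,bool)
    if n=='w1': roi[205:260,300:355]=1; z=30
    else: roi[315:385,285:362]=1; z=s['position'][2]+25.2
    c=max(cv2.findContours((g&roi).astype(np.uint8),cv2.RETR_EXTERNAL,cv2.CHAIN_APPROX_NONE)[0],key=len)
    e=cv2.fitEllipse(c);x=onplane(P,e[0],z)[0];print(n,e,x.round(2),'tool',totool(s,x).round(2))
```

```text
w1 ((328.0552978515625, 231.60462951660156), (27.321069717407227, 28.650917053222656), 99.66356658935547) [ 440.4  -264.58   30.  ] tool [  3.09  -0.8  111.73]
w4 ((323.80657958984375, 350.6298522949219), (50.19720458984375, 58.232818603515625), 89.37091064453125) [613.91  64.39 167.8 ] tool [  0.15  -1.   -25.2 ]
```

Held part centre in the tool frame is (0.15, -1.0), with its bottom 4.8 below the TCP. I'll correct by (-0.5, +2) mm and lower into the pins.

Emit:
carry_out(
  targets="0.8 -0.5 2 20 0;0.8 -0.5 2 40 0;0.8 -0.5 2 48 0;0.8 -0.5 2 48 0;0.8 -0.5 2 52 0;0.8 -0.5 2 56 0;0.8 -0.5 2 60 0;0.8 -0.5 2 64 0;0.8 -0.5 2 68 0;0.8 -0.5 2 68 0",
)

```text
clock: 8.7
position: [616.7, 64.2, 73.8]
tcp_rot: [-180.0, 0.0, 82.3]
ft_force: [-0.0, -0.2, -1.5]
grip_width: 50.5
```

```bash
python3 w.py w5
```

```text
[616.7  64.2  73.8] [-1.7995e+02  2.0000e-02  8.2310e+01] [-0.  -0.2 -1.5] 50.5 8.7 [  24.4    7.5   -6.1   -0.   -76.4 -122.1]
```

View pics/w5.png

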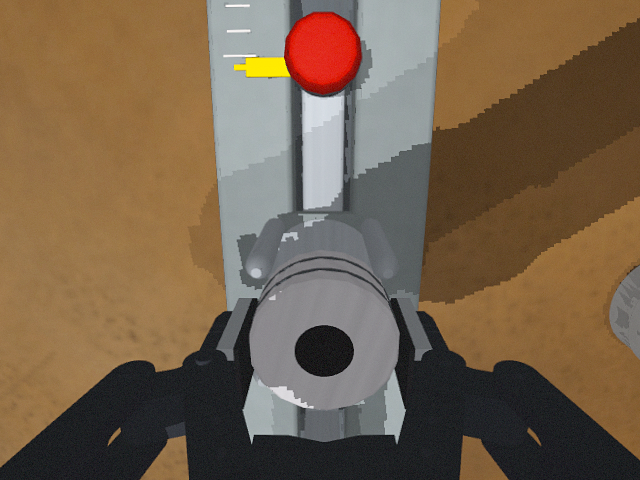

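The housing (hole at (324,351)) is between the front pins at (255,270) and (388,265), with no contact force. Lower to the floor.

Emit:
carry_out(
  targets="0.8 0 0 8 0;0.8 0 0 16 0;0.8 0 0 24 0;0.8 0 0 30 0;0.8 0 0 34 0;0.8 0 0 37 0;0.8 0 0 39 0;0.8 0 0 40 0;0.8 0 0 40 0",
)

```text
clock: 9.88
position: [617.1, 64.3, 34.5]
tcp_rot: [180.0, -0.0, 82.3]
ft_force: [-0.5, 0.5, -0.7]
grip_width: 50.4
```

Emit:
carry_out(
  targets="0.8 0 0 1 0;0.8 0 0 1 0;0.25 0 0 1 0;0.25 0 0 1 0;0.25 0 0 1 0;0.25 0 0 0 0;0.25 0 0 -25 0;0.25 0 0 -60 0;0.25 0 0 -110 0;0.25 0 0 -140 0;0.25 0 -50 -160 0;0.25 0 -70 -170 0;0.25 0 -70 -170 0;0.25 0 -70 -170 0",
)

```text
clock: 11.62
position: [547.8, 73.6, 203.9]
tcp_rot: [-180.0, -0.0, 82.3]
ft_force: [-0.3, -0.8, 0.1]
grip_width: 64.0
```

```bash
python3 w.py w6;  python3 - <<'E'
from h import *
p,W,P,s=load('w6')
roi=np.zeros((480,640),bool);roi[200:430,200:440]=1
m=roi&(W[...,2]>75)&(W[...,2]<95)&(np.hypot(W[...,0]-615,W[...,1]-64)<45)
n,l,st,c=cv2.connectedComponentsWithStats(m.astype(np.uint8))
for i in range(1,n):
    if st[i,4]>8:
        q=W[l==i];t=q[q[:,2]>q[:,2].max()-3];print('pin',c[i].round(),t.mean(0).round(1),len(q))
print(circ(W,(615.5,63.7),30,57,63))
E
```

```text
[547.8  73.6 203.9] [-1.7998e+02 -1.0000e-02  8.2320e+01] [-0.3 -0.8  0.1] 64.0 11.62 [  28.5   -5.    -5.1   -0.   -89.9 -126.2]
pin [290. 287.] [589.2  44.2  84.9] 166
pin [354. 287.] [595.8  89.6  85.3] 166
pin [292. 343.] [635.1  37.7  85. ] 153
pin [352. 343.] [641.6  83.4  85.4] 160
(615.5, 63.7, 'r', 29.8, 'z', np.float64(59.7), 3042, 'mid', array([615.8,  64.4]))
```

View pics/w6.png

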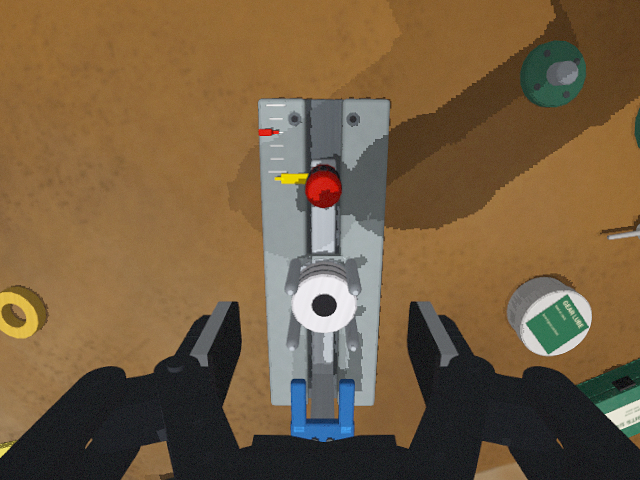

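The housing is seated (top at z = 59.7, hole at (324,305)) and the pins are confirmed. Now go to the ring and pause above it for a check.

Emit:
carry_out(
  targets="0.15 -303 107 60 0;0.15 -303 107 60 0;0.15 -303 107 60 0;0.15 -303 107 60 0;0.15 -303 107 60 0;0.15 -303 107 60 0;0.15 -303 107 90 0;0.15 -303 107 110 0;0.15 -303 107 110 0;0.15 -303 107 110 0",
)

```text
clock: 12.92
position: [613.7, -240.8, 95.5]
tcp_rot: [179.9, 0.0, 82.4]
ft_force: [-0.1, -0.2, 1.0]
grip_width: 72.5
```

```bash
python3 w.py w7;  python3 - <<'E'
from h import *
p,W,P,s=load('w7')
q=circ(W,(613.4,-240.7),40,10,18);print(q,totool(s,[q[0],q[1],0]))
E
```

```text
[ 613.7 -240.8   95.5] [1.7992e+02 3.0000e-02 8.2360e+01] [-0.1 -0.2  1. ] 72.5 12.93 [ -4.1  12.6   1.9   0.  -79.3 -93.6]
(614.3, -241.0, 'r', 26.0, 'z', np.float64(13.5), 4315, 'mid', array([ 613.8, -241. ])) [-5.83759879e-02  4.56446490e-01  9.55086857e+01]
```

View pics/w7.png

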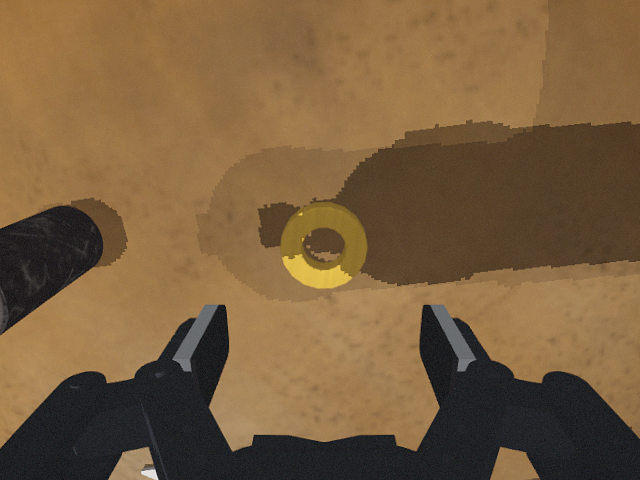

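The ring is centred at (324,245) and stands clear of the black bush on the left. Descend and grip.

Emit:
carry_out(
  targets="0.15 0 0.5 45 0;0.15 0 0.5 75 0;0.15 0 0.5 90 0;0.15 0 0.5 94 0;0.15 0 0.5 94 0;0.15 0 0.5 94 0;0.8 0 0.5 94 0;0.8 0 0.5 94 0;0.8 0 0.5 94 0;0.8 0 0.5 94 0;0.8 0 0.5 94 0;0.8 0 0.5 94 0;0.8 0 0.5 94 0",
)

```text
clock: 14.6
position: [614.5, -241.4, 1.9]
tcp_rot: [179.9, 0.0, 82.3]
ft_force: [-1.4, 0.2, 5.7]
grip_width: 49.5
```

Emit:
carry_out(
  targets="0.8 0 0 -20 0;0.8 0 0 -80 0;0.8 0 0 -135 0;0.8 50 -6 -140 0;0.8 110 -14 -140 0;0.8 170 -22 -140 0;0.8 225 -30 -140 0;0.8 270 -35 -140 0;0.8 302 -40 -140 0;0.8 302 -40 -140 0;0.8 302 -40 -140 0;0.8 302 -40 -140 0",
)

```text
clock: 16.1
position: [614.4, 62.6, 140.6]
tcp_rot: [180.0, -0.0, 82.2]
ft_force: [0.1, 0.5, -1.1]
grip_width: 49.7
```

```bash
python3 w.py w8;  python3 - <<'E'
from h import *
p,W,P,s=load('w8')
Rt=R.from_euler('xyz',s['tcp_rot'],degrees=True).as_matrix()
T=(W-s['position'])@Rt
hsv=cv2.cvtColor(p,cv2.COLOR_BGR2HSV)
m=(hsv[...,0]>15)&(hsv[...,0]<35)&(hsv[...,1]>100)&(T[...,2]<10)&(T[...,2]>-40)&(abs(T[...,0])<40)
m[:200]=0
z=np.percentile(T[m][:,2],30);t=T[m&(abs(T[...,2]-z)<2.5)];print('z',np.median(t[:,2]),cv2.minEnclosingCircle(t[:,:2].astype(np.float32)),len(t), t.min(0),t.max(0))
E
```

```text
[614.4  62.6 140.6] [180.    -0.    82.24] [ 0.1  0.5 -1.1] 49.7 16.1 [  24.4    5.4   -1.3    0.   -83.3 -122.1]
z -11.611226714298981 ((0.34102949500083923, 0.134789377450943), 26.18425178527832) 10004 [-24.6507835  -25.70326807 -13.95487701] [25.01349016 26.30426393 -9.32886895]
```

View pics/w8.png

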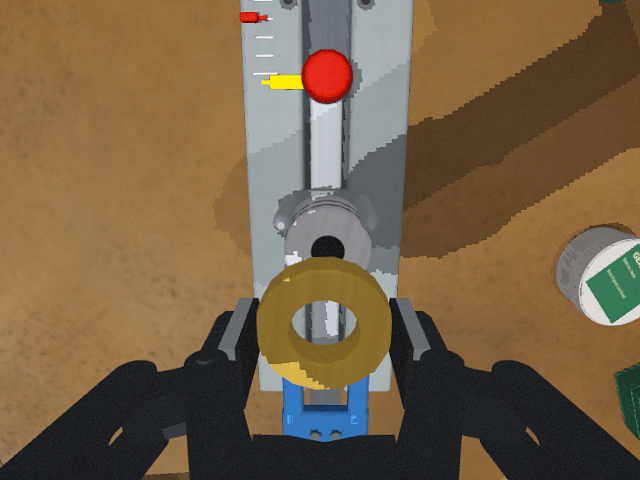

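The ring is held flat (bottom 2.4 below the TCP). Correct by (+1, +1) and lower between the pins.

Emit:
carry_out(
  targets="0.8 1 1 25 0;0.8 1 1 45 0;0.8 1 1 49 0;0.8 1 1 52 0;0.8 1 1 55 0;0.8 1 1 58 0;0.8 1 1 62 0;0.8 1 1 66 0;0.8 1 1 66 0",
)

```text
clock: 17.27
position: [615.2, 64.4, 73.7]
tcp_rot: [-179.9, 0.0, 82.3]
ft_force: [0.8, 0.0, -1.2]
grip_width: 49.4
```

```bash
python3 w.py w9
```

```text
[615.2  64.4  73.7] [-1.7995e+02  2.0000e-02  8.2310e+01] [ 0.8  0.  -1.2] 49.4 17.27 [  24.5    7.3   -6.3   -0.   -76.4 -122.2]
```

View pics/w9.png

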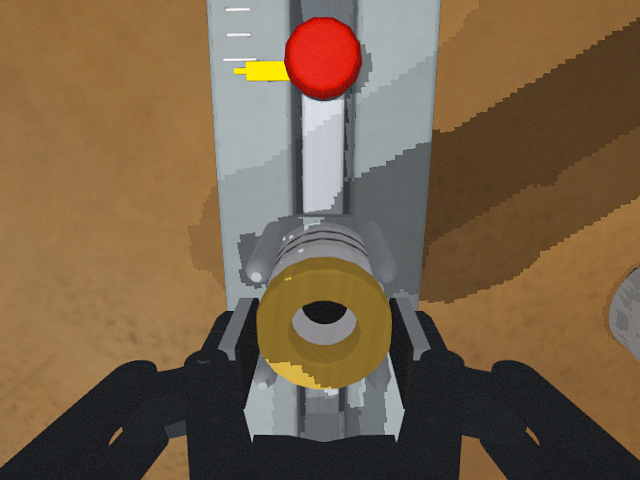

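The ring is between all four pins with no contact. Set it down, release and back off towards a disc view.

Emit:
carry_out(
  targets="0.8 0 0 4 0;0.8 0 0 8 0;0.8 0 0 10.5 0;0.8 0 0 11.5 0;0.8 0 0 12 0;0.8 0 0 12 0;0.25 0 0 12 0;0.25 0 0 12 0;0.25 0 0 12 0;0.25 0 0 11 0;0.25 0 0 -20 0;0.25 0 0 -70 0;0.25 0 0 -110 0;0.25 0 -50 -130 0;0.25 0 -70 -130 0;0.25 0 -70 -130 0;0.25 0 -70 -130 0",
)

```text
clock: 19.45
position: [546.4, 73.8, 204.1]
tcp_rot: [-180.0, 0.0, 82.3]
ft_force: [1.8, 0.1, -0.3]
grip_width: 64.0
```

```bash
python3 w.py w10;  python3 - <<'E'
from h import *
p,W,P,s=load('w10')
print(circ(W,(615.5,63.7),27.5,71,77))
q=circ(W,(465.6,271.7),40,9,15);print(q)
print(circ(W,(521.2,76.5),20,83,90))
E
```

```text
[546.4  73.8 204.1] [-179.99    0.     82.32] [ 1.8  0.1 -0.3] 64.0 19.45 [  28.6   -5.2   -5.3   -0.   -89.9 -126.2]
(615.7, 64.5, 'r', 26.1, 'z', np.float64(73.6), 2489, 'mid', array([615.5,  64.6]))
(465.4, 272.1, 'r', 26.5, 'z', np.float64(11.8), 2628, 'mid', array([465.4, 271.6]))
(521.2, 76.8, 'r', 11.5, 'z', np.float64(86.4), 893, 'mid', array([521.3,  76.7]))
```

View pics/w10.png

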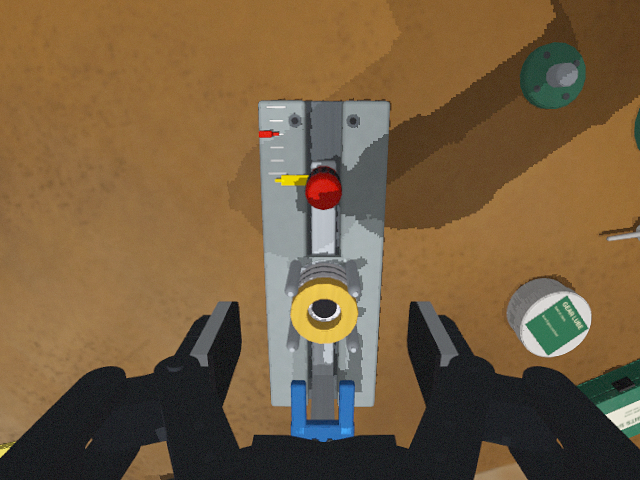

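The ring is seated (top 73.6, centre within 1 mm of the pocket). Now the disc.

Emit:
carry_out(
  targets="0.15 186 -107 60 0;0.15 186 -107 60 0;0.15 186 -107 60 0;0.15 186 -107 60 0;0.15 186 -107 90 0;0.15 186 -107 110 0;0.15 186 -107 110 0;0.15 186 -107 110 0",
)

```text
clock: 20.5
position: [465.7, 272.5, 95.1]
tcp_rot: [180.0, -0.0, 82.3]
ft_force: [0.1, -0.1, 0.6]
grip_width: 72.7
```

```bash
python3 w.py w11;  python3 - <<'E'
from h import *
p,W,P,s=load('w11')
q=circ(W,(465.4,271.8),40,9,15);print(q,totool(s,[q[0],q[1],0]))
print('knob',circ(W,(465.4,271.8),25,25,33))
E
```

```text
[465.7 272.5  95.1] [ 1.7996e+02 -1.0000e-02  8.2290e+01] [ 0.1 -0.1  0.6] 72.7 20.5 [  51.7   -5.5  -17.     0.   -78.4 -149.4]
(465.4, 272.2, 'r', 26.1, 'z', np.float64(11.6), 4693, 'mid', array([465. , 272.1])) [-0.3449624  -0.36976499 95.11644416]
knob (465.3, 271.9, 'r', 9.1, 'z', np.float64(27.5), 767, 'mid', array([465.1, 272. ]))
```

View pics/w11.png

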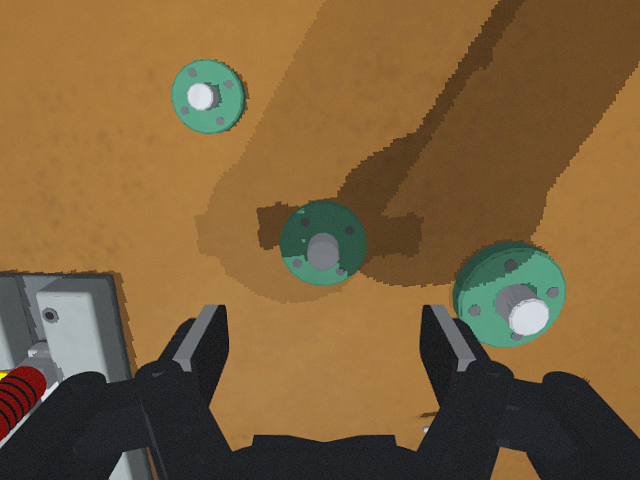

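The close view confirms the choice: radius 26.1, knob radius 9.1, height 27.5. The smaller and larger look-alikes are at (208,96) and (509,295). Grip it by the rim.

Emit:
carry_out(
  targets="0.15 0 0 45 0;0.15 0 0 75 0;0.15 0 0 90 0;0.15 0 0 95 0;0.15 0 0 95 0;0.15 0 0 95 0;0.8 0 0 95 0;0.8 0 0 95 0;0.8 0 0 95 0;0.8 0 0 95 0;0.8 0 0 95 0;0.8 0 0 95 0;0.8 0 0 95 0",
)

```text
clock: 22.18
position: [465.6, 273.0, 0.5]
tcp_rot: [179.9, -0.1, 82.3]
ft_force: [-1.9, 0.9, 5.9]
grip_width: 49.4
```

Emit:
carry_out(
  targets="0.8 0 0 -20 0;0.8 0 0 -80 0;0.8 0 0 -145 0;0.8 -40 36 -150 0;0.8 -80 74 -150 0;0.8 -120 112 -150 0;0.8 -155 148 -150 0;0.8 -180 170 -150 0;0.8 -187 176 -150 0;0.8 -187 176 -150 0;0.8 -187 176 -150 0;0.8 -187 176 -150 0",
)

```text
clock: 23.68
position: [614.1, 64.6, 149.5]
tcp_rot: [180.0, -0.0, 82.4]
ft_force: [-0.6, -0.8, -2.0]
grip_width: 49.3
```

```bash
python3 w.py w12;  python3 - <<'E'
from h import *
p,W,P,s=load('w12')
Rt=R.from_euler('xyz',s['tcp_rot'],degrees=True).as_matrix()
T=(W-s['position'])@Rt
hsv=cv2.cvtColor(p,cv2.COLOR_BGR2HSV)
m=(hsv[...,0]>60)&(hsv[...,0]<100)&(hsv[...,1]>70)&(T[...,2]<10)&(T[...,2]>-40)&(abs(T[...,0])<40)
m[:200]=0
print(np.percentile(T[m][:,2],[5,30,50,80]))
z=np.percentile(T[m][:,2],30);t=T[m&(abs(T[...,2]-z)<2.5)];print('z',np.median(t[:,2]),cv2.minEnclosingCircle(t[:,:2].astype(np.float32)),len(t), t.min(0),t.max(0))
k=(T[...,2]<z-13)&(T[...,2]>z-20)&(np.hypot(T[...,0],T[...,1])<16);t=T[k];print('knob',cv2.minEnclosingCircle(t[:,:2].astype(np.float32)),np.median(t[:,2]))
E
```

```text
[614.1  64.6 149.5] [ 1.7999e+02 -3.0000e-02  8.2390e+01] [-0.6 -0.8 -2. ] 49.3 23.68 [  24.6    5.3   -0.5   -0.   -84.2 -122.2]
[-11.96980033 -11.25277611 -10.90574905 -10.25695585]
z -10.965906179673322 ((5.231004238128662, -1.126869797706604), 31.26530647277832) 9477 [-24.61275193 -25.80358233 -13.73300048] [35.93466133 25.11558191 -8.77113378]
knob ((0.15147599577903748, 0.030621137470006943), 9.229494094848633) -26.888966384299827
```

View pics/w12.png

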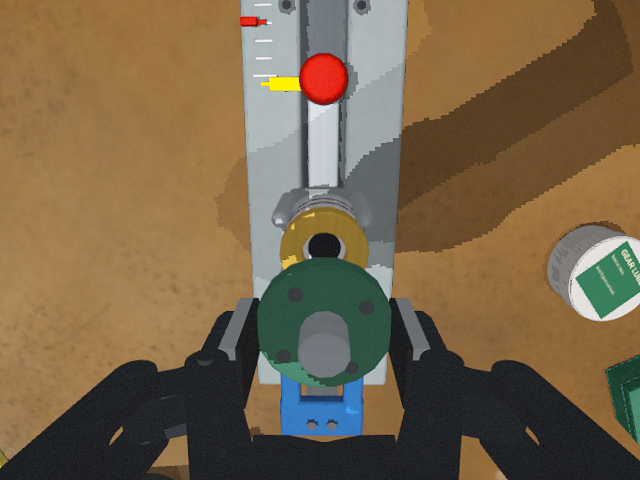

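The disc is held level with its centre at tool (0.15, 0). Correct by (-0.8, +1.5) and lower to just inside the pins.

Emit:
carry_out(
  targets="0.8 -0.8 1.5 30 0;0.8 -0.8 1.5 50 0;0.8 -0.8 1.5 57 0;0.8 -0.8 1.5 60 0;0.8 -0.8 1.5 63 0;0.8 -0.8 1.5 66 0;0.8 -0.8 1.5 68 0;0.8 -0.8 1.5 68 0",
)

```text
clock: 24.72
position: [615.7, 62.6, 81.2]
tcp_rot: [-180.0, -0.0, 82.3]
ft_force: [-0.3, 0.9, -2.1]
grip_width: 48.9
```

```bash
python3 w.py w13
```

```text
[615.7  62.6  81.2] [-179.99   -0.     82.31] [-0.3  0.9 -2.1] 48.9 24.73 [  24.3    7.1   -5.8   -0.   -77.2 -122. ]
```

View pics/w13.png

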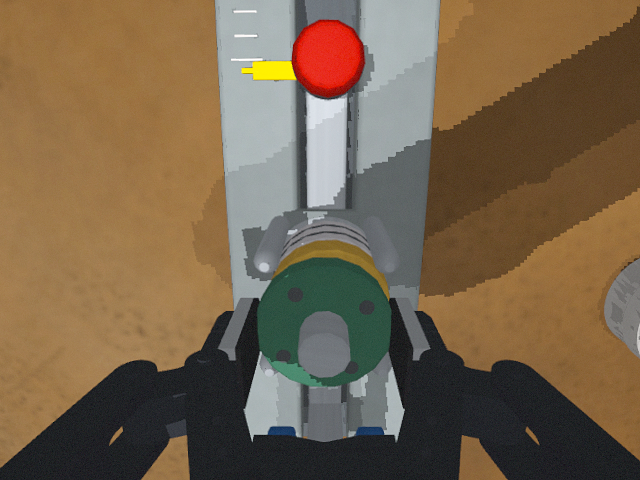

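The fixture sits about 4 px to the right compared with the ring descent, so shift +1 mm in x, then seat and release.

Emit:
carry_out(
  targets="0.8 1 0 0 0;0.8 1 0 3 0;0.8 1 0 5 0;0.8 1 0 6 0;0.8 1 0 6.5 0;0.8 1 0 6.5 0;0.25 1 0 6.5 0;0.25 1 0 6.5 0;0.25 1 0 6.5 0;0.25 1 0 5 0;0.25 1 0 -20 0;0.25 1 0 -70 0;0.25 1 0 -110 0;0.25 1 -50 -120 0;0.25 1 -70 -120 0;0.25 1 -70 -120 0;0.25 1 -70 -120 0",
)

```text
clock: 26.9
position: [546.8, 72.9, 201.3]
tcp_rot: [180.0, -0.0, 82.3]
ft_force: [0.2, 0.2, -0.7]
grip_width: 64.4
```

```bash
python3 w.py w14;  python3 - <<'E'
from h import *
p,W,P,s=load('w14')
print('disc',circ(W,(615.5,63.7),27,83,89.5)); print('knob',circ(W,(615.5,63.7),20,98,106))
m=(np.hypot(W[...,0]-615.5,W[...,1]-63.7)<22)&(W[...,2]>82)&(W[...,2]<90);q=W[m];A=np.c_[q[:,:2],np.ones(len(q))];print('tilt deg',np.degrees(np.linalg.lstsq(A,q[:,2],rcond=None)[0][:2]))
print('grip',circ(W,(521.2,76.5),20,83,90))
hsv=cv2.cvtColor(p,cv2.COLOR_BGR2HSV)
f=np.array([np.cos(np.radians(-7.8)),np.sin(np.radians(-7.8))]);g=np.array([-f[1],f[0]])
for nm,m in dict(tab=((hsv[...,0]<8)|(hsv[...,0]>172))&(hsv[...,1]>150),ptr=(hsv[...,0]>22)&(hsv[...,0]<35)&(hsv[...,1]>150)).items():
    r=np.zeros(m.shape,bool);r[110:200,240:305]=1
    v,u=np.nonzero(m&r);X=W[v,u];X=onplane(P,np.c_[u,v],36 if nm=='tab' else 36)
    l=(X[:,:2]-[615.6,63.7])@np.c_[f,g];print(nm,u.min(),u.max(),v.min(),v.max(),'fix x',np.percentile(l[:,0],[2,50,98]).round(1),'y',np.percentile(l[:,1],[2,50,98]).round(1),'depth z',np.median(W[v,u,2]).round(1),len(u))
cv2.imwrite('pics/c14.png',cv2.resize(p[85:215,230:370],None,fx=4.5,fy=4.5,interpolation=cv2.INTER_NEAREST))
E
```

```text
[546.8  72.9 201.3] [180.    -0.    82.31] [ 0.2  0.2 -0.7] 64.4 26.9 [  28.5   -5.2   -5.6   -0.   -89.6 -126.1]
disc (615.9, 63.5, 'r', 26.3, 'z', np.float64(85.7), 2920, 'mid', array([615.6,  63.6]))
knob (616.2, 63.4, 'r', 9.3, 'z', np.float64(101.6), 513, 'mid', array([615.9,  63.5]))
tilt deg [ 0.16424697 -0.01040278]
grip (521.6, 77.1, 'r', 11.5, 'z', np.float64(86.4), 901, 'mid', array([521.5,  76.6]))
tab 259 279 130 136 fix x [-132.2 -130.1 -127.9] y [-48.  -42.  -33.9] depth z 35.3 110
ptr 276 304 175 185 fix x [-98.8 -94.9 -91.9] y [-35.6 -24.2 -15. ] depth z 33.5 253
```

View pics/w14.png

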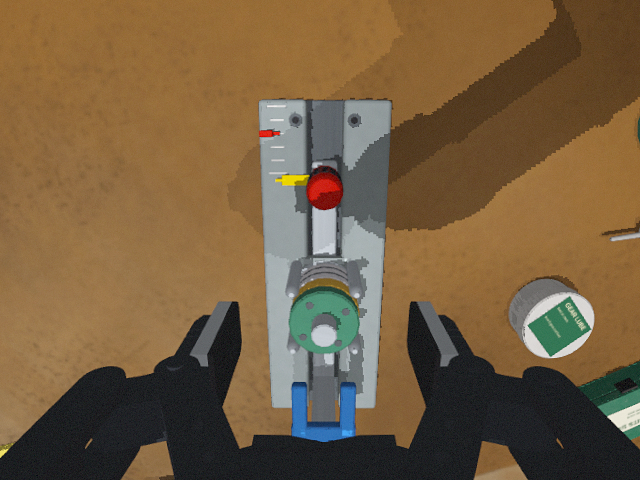

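View pics/c14.png

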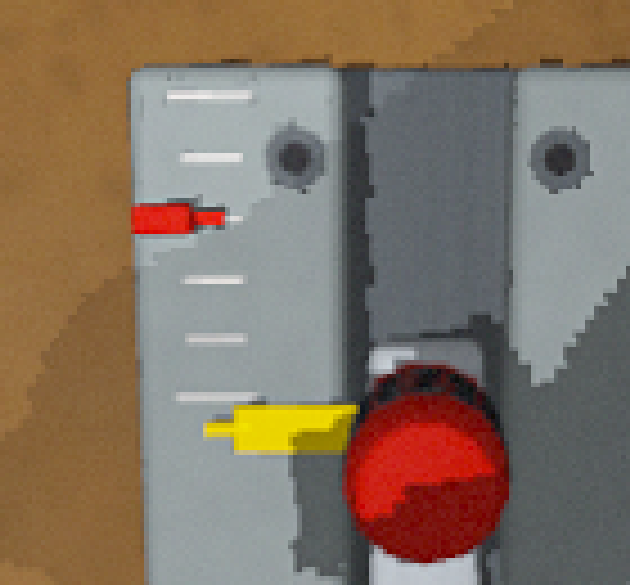

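The stack is seated: disc top 85.7, tilt 0.16°, centred within 0.5 mm. The slide is at rest, pointer tip at (276,180) and tab at (279,133). Working out the travel while moving to grip the red post.

Run:
```python
from h import *
f=np.array([np.cos(np.radians(-7.8)),np.sin(np.radians(-7.8))]);g=np.array([-f[1],f[0]])
for n in ['w2','w6','w10','w14']:
    p,W,P,s=load(n);hsv=cv2.cvtColor(p,cv2.COLOR_BGR2HSV)
    red=((hsv[...,0]<8)|(hsv[...,0]>172))&(hsv[...,1]>150);ye=(hsv[...,0]>22)&(hsv[...,0]<35)&(hsv[...,1]>130)
    o=[]
    for m in (red,ye):
        m=m.copy();m[:110]=0;m[200:]=0;m[:,:240]=0;m[:,310:]=0
        v,u=np.nonzero(m);X=W[v,u];X=X[X[:,2]<45]
        zz=np.median(X[:,2]);X=onplane(P,np.c_[u,v],zz+.4)
        l=(X[:,:2]-[615.6,63.7])@np.c_[f,g]
        nar=l[(l[:,1]<np.percentile(l[:,1],1)+4)] if m[175,275:300].any() or m is None else l
        if len(o)==0: nar=l[(l[:,1]>np.percentile(l[:,1],99)-4.5)]
        else: nar=l[(l[:,1]<np.percentile(l[:,1],1)+4.5)]
        o.append((round(nar[:,0].mean(),2),round((np.percentile(l[:,0],1)+np.percentile(l[:,0],99))/2,2),round(zz,1),nar[:,1].mean().round(1)))
    print(n,o,'travel narrow',round(o[1][0]-o[0][0],2))
```

```text
w2 [(np.float64(-130.11), np.float64(-130.09), np.float64(35.2), np.float64(-35.5)), (np.float64(-95.05), np.float64(-94.85), np.float64(33.5), np.float64(-34.1))] travel narrow 35.06
w6 [(np.float64(-86.8), np.float64(-105.77), np.float64(35.1), np.float64(-11.7)), (np.float64(-94.94), np.float64(-94.93), np.float64(33.6), np.float64(-34.0))] travel narrow -8.14
w10 [(np.float64(-87.04), np.float64(-106.0), np.float64(35.2), np.float64(-11.7)), (np.float64(-94.75), np.float64(-94.69), np.float64(33.5), np.float64(-34.1))] travel narrow -7.71
w14 [(np.float64(-86.75), np.float64(-106.4), np.float64(35.3), np.float64(-12.1)), (np.float64(-94.83), np.float64(-94.55), np.float64(33.4), np.float64(-34.7))] travel narrow -8.08
```

Emit:
carry_out(
  targets="0.25 0.3 -25 60 0;0.25 0.3 -25 100 0;0.25 0.3 -25 130 0;0.25 0.3 -25 150 0;0.25 0.3 -25 153 0;0.25 0.3 -25 153 0;1 0.3 -25 153 0;1 0.3 -25 153 0;1 0.3 -25 153 0;1 0.3 -25 153 0;1 0.3 -25 153 0;1 0.3 -25 153 0;1 0.3 -25 153 0;1 0.3 -25 153 0",
  grip_force=90,
)

```text
clock: 28.7
position: [522.2, 76.6, 49.4]
tcp_rot: [179.9, -0.0, 82.3]
ft_force: [-1.8, -0.8, 5.7]
grip_width: 22.9
```

```bash
python3 w.py w15
```

```text
[522.2  76.6  49.4] [ 1.7993e+02 -2.0000e-02  8.2320e+01] [-1.8 -0.8  5.7] 22.9 28.7 [  30.2   -5.7  -22.1    0.   -73.5 -127.9]
```

View pics/w15.png

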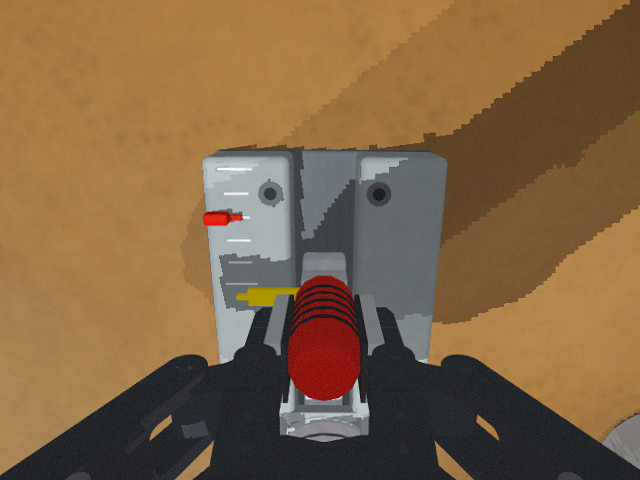

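The post is gripped (22.9 mm) with pointer tip (240,297) and tab (237,217) both visible. Pull 33 mm, then measure.

Emit:
carry_out(
  targets="1 0 -3 0 0;1 0 -7 0 0;1 0 -11 0 0;1 0 -15 0 0;1 0 -19 0 0;1 0 -23 0 0;1 0 -27 0 0;1 0 -30 0 0;1 0 -32 0 0;1 0 -33 0 0;1 0 -33 0 0;1 0 -33 0 0",
)

```text
clock: 30.25
position: [490.8, 81.0, 49.3]
tcp_rot: [179.8, -0.1, 82.3]
ft_force: [8.2, -1.6, 0.6]
grip_width: 23.1
```

```bash
cat > gap.py <<'E'
from h import *
import sys
f=np.array([np.cos(np.radians(-7.8)),np.sin(np.radians(-7.8))]);g=np.array([-f[1],f[0]])
n=sys.argv[1];p,W,P,s=load(n);hsv=cv2.cvtColor(p,cv2.COLOR_BGR2HSV)
L=(W[...,:2]-[615.6,63.7])@np.c_[f,g]
red=((hsv[...,0]<8)|(hsv[...,0]>172))&(hsv[...,1]>150)&(L[...,1]<-28)&(W[...,2]>28)&(W[...,2]<45)
ye=(hsv[...,0]>20)&(hsv[...,0]<35)&(hsv[...,1]>130)&(L[...,1]<-14)&(L[...,1]>-60)&(W[...,2]>28)&(W[...,2]<45)
for nm,m in (('tab',red),('ptr',ye)):
    v,u=np.nonzero(m);z=np.median(W[v,u,2])
    l=(onplane(P,np.c_[u,v],z)[:,:2]-[615.6,63.7])@np.c_[f,g]
    if nm=='tab': k=l[:,1]>np.percentile(l[:,1],99)-4.5
    else: k=l[:,1]<np.percentile(l[:,1],1)+4.5
    print(nm,'narrow x',l[k,0].mean().round(2),'mid x',((np.percentile(l[:,0],1)+np.percentile(l[:,0],99))/2).round(2),'y',l[:,1].min().round(1),l[:,1].max().round(1),'z',z.round(1),'px',u[k].mean().round(1),v[k].mean().round(1),len(u))
E
python3 gap.py w15; python3 w.py w16; python3 gap.py w16
python3 - <<'E'
import cv2;p=cv2.imread('pics/w16.png');cv2.imwrite('pics/c16.png',cv2.resize(p[220:350,160:340],None,fx=4.4,fy=4.4,interpolation=cv2.INTER_NEAREST))
E
```

```text
tab narrow x -130.85 mid x -130.54 y -48.5 -32.9 z 35.1 px 235.4 217.3 395
ptr narrow x -95.17 mid x -95.12 y -37.6 -14.1 z 33.6 px 241.9 296.3 651
[490.8  81.   49.3] [ 1.7975e+02 -6.0000e-02  8.2320e+01] [ 8.2 -1.6  0.6] 23.1 30.25 [ 3.270e+01 -1.080e+01 -2.670e+01  1.000e-01 -7.390e+01 -1.304e+02]
tab narrow x -131.71 mid x -130.92 y -48.6 -32.9 z 34.9 px 239.9 287.5 411
ptr narrow x -126.93 mid x -126.99 y -37.6 -14.0 z 33.5 px 241.9 296.1 667
```

View pics/c16.png

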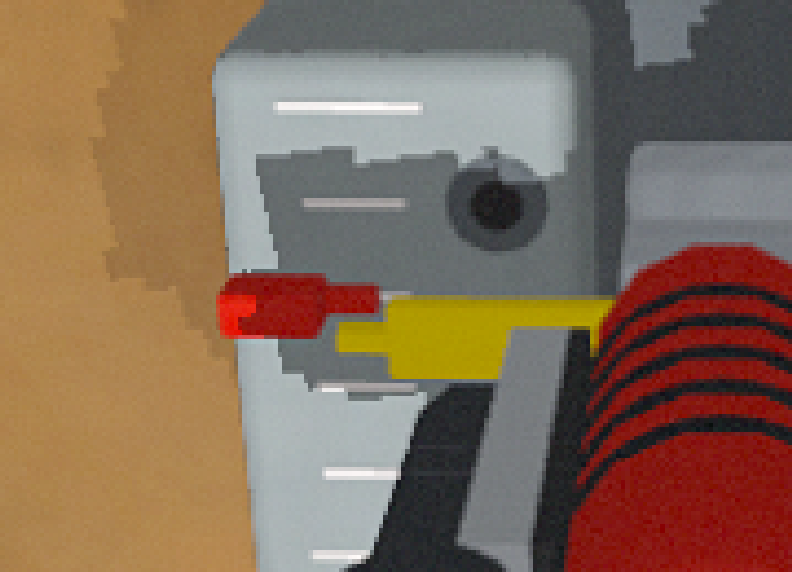

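The pointer tip (crop row 338) is about 39 crop pixels, or ≈ 4 mm, short of the tab's nose (row 299). Pull 3.7 mm more.

Emit:
carry_out(
  targets="1 0 -1.5 0 0;1 0 -3 0 0;1 0 -3.7 0 0;1 0 -3.7 0 0;1 0 -3.7 0 0;1 0 -3.7 0 0",
)

```text
clock: 31.05
position: [487.2, 81.5, 49.4]
tcp_rot: [179.7, -0.1, 82.3]
ft_force: [9.7, -1.7, 0.7]
grip_width: 22.9
```

```bash
python3 w.py w17; python3 gap.py w17
python3 - <<'E'
from h import *
p=cv2.imread('pics/w17.png');cv2.imwrite('pics/c17.png',cv2.resize(p[250:330,190:310],None,fx=6.6,fy=6.6,interpolation=cv2.INTER_NEAREST))
for n in ('side','top'):
    q,d=manip.camera(n);cv2.imwrite(f'pics/{n}17.png',q[:,:,::-1])
    a=q[215:310,225:350,::-1] if n=='side' else q[130:265,240:345,::-1]
    cv2.imwrite(f'pics/{n}17c.png',cv2.resize(a,None,fx=4.4,fy=4.4,interpolation=cv2.INTER_CUBIC))
print(manip.sense()['clock'])
E
```

```text
[487.2  81.5  49.4] [ 1.7974e+02 -6.0000e-02  8.2320e+01] [ 9.7 -1.7  0.7] 22.9 31.05 [ 3.300e+01 -1.140e+01 -2.720e+01  1.000e-01 -7.400e+01 -1.307e+02]
tab narrow x -131.95 mid x -131.1 y -48.5 -33.1 z 35.2 px 234.5 294.8 344
ptr narrow x -130.56 mid x -130.6 y -37.6 -14.0 z 33.5 px 241.8 296.1 670
31.2
```

View pics/c17.png

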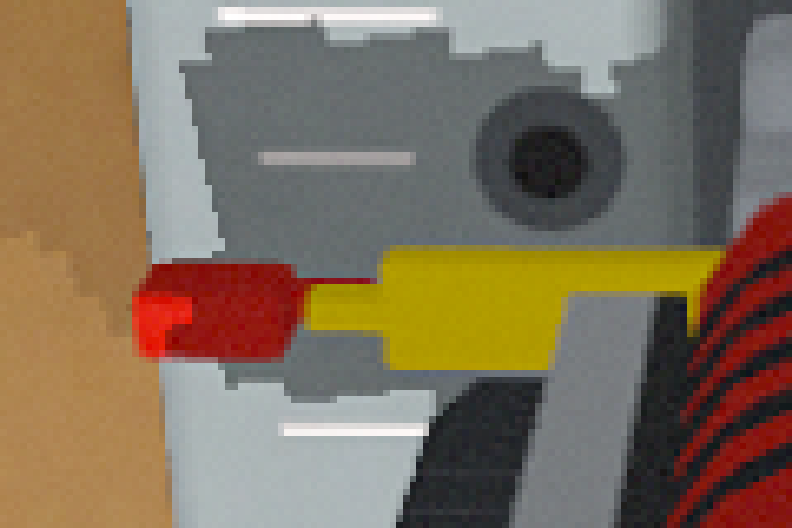

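View pics/side17c.png

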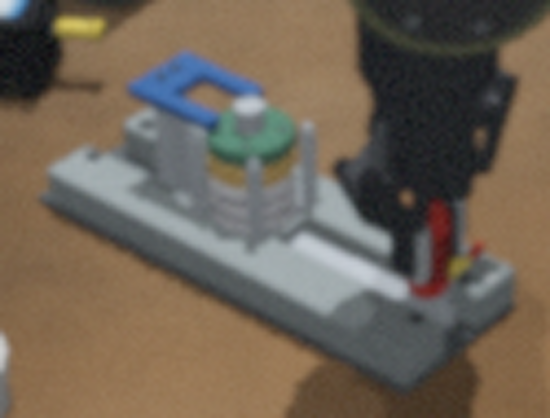

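The pointer tip now overlaps the tab's nose, but they sit at different heights, so parallax matters. I'll compare them in 3-D using depth.

Run:
```python
from h import *
f=np.array([np.cos(np.radians(-7.8)),np.sin(np.radians(-7.8))]);g=np.array([-f[1],f[0]])
for n in ['w2','w4','w6','w8','w10','w12','w14','w15','w16','w17']:
    p,W,P,s=load(n);hsv=cv2.cvtColor(p,cv2.COLOR_BGR2HSV)
    L=(W[...,:2]-[615.6,63.7])@np.c_[f,g]
    red=((hsv[...,0]<10)|(hsv[...,0]>170))&(hsv[...,1]>130)&(L[...,0]<-115)&(W[...,2]<45)
    ye=(hsv[...,0]>20)&(hsv[...,0]<35)&(hsv[...,1]>130)&(L[...,1]<-32.5)&(L[...,1]>-60)&(W[...,2]<45)&(W[...,2]>28)
    def r(m):
        if m.sum()<3:return None
        l=L[m];return [len(l),*np.round([np.percentile(l[:,0],2),np.percentile(l[:,0],98),l[:,0].mean(),np.median(W[m][:,2]),*np.percentile(W[m][:,2],[5,95])],1).tolist()]
    print(n,'body',r(red&(L[...,1]<-41)&(W[...,2]>34)),'nose',r(red&(L[...,1]>-39.5)&(L[...,1]<-31)),'ptr',r(ye))
```

```text
w2 body [56, -132.0, -128.2, -130.1, 35.7, 34.5, 36.5] nose [34, -131.4, -128.5, -129.9, 32.2, 29.6, 34.8] ptr [21, -96.1, -92.7, -94.6, 33.2, 28.9, 34.3]
w4 body [117, -132.2, -127.4, -129.7, 35.5, 34.3, 36.6] nose [69, -131.5, -127.6, -129.5, 32.3, 30.7, 36.2] ptr [37, -95.5, -93.6, -94.5, 33.4, 31.5, 34.4]
w6 body [59, -132.1, -127.6, -129.9, 35.4, 34.4, 36.6] nose [35, -132.0, -128.5, -129.9, 32.8, 30.2, 36.4] ptr [18, -95.8, -93.9, -94.8, 33.3, 32.3, 34.5]
w8 body [121, -131.9, -127.3, -129.6, 35.6, 34.3, 36.4] nose [63, -131.6, -127.7, -129.6, 32.6, 30.9, 35.8] ptr [35, -95.5, -92.9, -94.5, 33.7, 32.3, 34.7]
w10 body [60, -132.0, -127.5, -129.8, 35.4, 34.7, 36.7] nose [37, -132.0, -128.3, -129.9, 32.4, 30.9, 36.0] ptr [20, -96.1, -92.2, -94.6, 33.8, 31.7, 34.6]
w12 body [106, -131.7, -127.3, -129.4, 35.4, 34.5, 36.7] nose [57, -131.4, -127.5, -129.5, 32.3, 30.9, 36.2] ptr [35, -96.4, -91.8, -94.5, 33.3, 31.9, 34.6]
w14 body [65, -132.2, -127.8, -130.0, 35.3, 34.5, 36.5] nose [33, -131.7, -127.9, -129.9, 32.7, 31.1, 36.5] ptr [23, -96.1, -93.6, -94.8, 33.5, 32.5, 34.3]
w15 body [215, -132.5, -128.0, -130.4, 35.5, 34.4, 36.6] nose [126, -132.4, -128.0, -130.2, 32.3, 30.9, 35.7] ptr [87, -96.3, -91.1, -94.7, 33.3, 29.9, 34.4]
w16 body [191, -132.6, -127.9, -130.4, 35.5, 34.4, 36.4] nose [117, -132.4, -128.7, -130.4, 32.3, 30.7, 35.6] ptr [86, -127.9, -122.6, -126.5, 33.2, 29.6, 34.4]
w17 body [186, -132.7, -127.6, -130.4, 35.5, 34.5, 36.5] nose [62, -132.5, -128.5, -130.8, 33.2, 30.3, 36.1] ptr [87, -131.7, -126.2, -130.2, 33.4, 29.7, 34.6]
```

View pics/top17c.png

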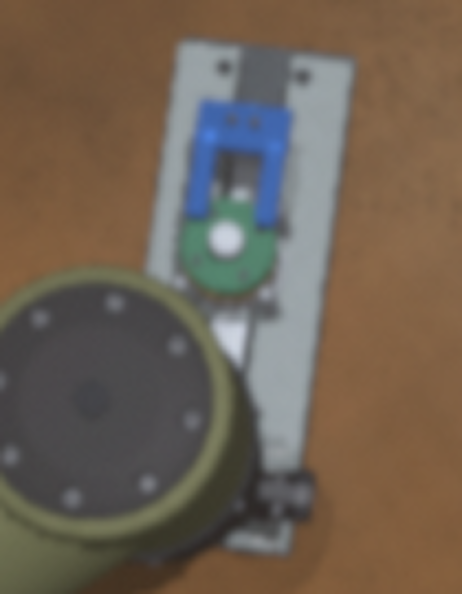

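Depth puts the tab body at x ≈ -130.4 and the pointer at ≈ -130.2 to -130.6. Travel from rest is 35.4, against 35.1–35.5 needed. The fork's arms lie over the green disc either side of the knob. One hold-still check, then hand in.

Emit:
carry_out(
  targets="1 0 0 0 0;1 0 0 0 0;1 0 0 0 0;1 0 0 0 0;1 0 0 0 0;1 0 0 0 0",
)

```text
clock: 31.95
position: [487.2, 81.5, 49.3]
tcp_rot: [179.7, -0.1, 82.3]
ft_force: [8.4, -1.4, 0.3]
grip_width: 23.4
```

```bash
python3 w.py w18; python3 gap.py w18; python3 -c "
from workcell import manip
print(manip.sign_off())"
```

```text
[487.2  81.5  49.3] [ 1.7975e+02 -6.0000e-02  8.2320e+01] [ 8.4 -1.4  0.3] 23.4 31.95 [ 3.300e+01 -1.140e+01 -2.720e+01  1.000e-01 -7.400e+01 -1.307e+02]
tab narrow x -131.96 mid x -131.12 y -48.5 -33.1 z 35.1 px 234.5 294.8 346
ptr narrow x -130.54 mid x -130.63 y -37.6 -14.0 z 33.4 px 241.8 296.2 669
the job is handed in; nothing more can be done
None
```

I loaded the housing, the spacer ring and the 52 mm green disc in that order. Then I pulled the red grip out about 35.4 mm and handed in at about 32 s, still holding it with a 90 N grip setting.

- **Stack:** After the disc was released, its top stood at 85.7 mm (86 expected). It was tilted 0.16° and centred within about 0.5 mm of the pocket. This was not re-measured after the pull; the side and top pictures then show it standing upright with the fork over the disc on either side of the knob.
- **Pointer against tab:** Depth readings put the pointer at x ≈ -130.2 to -130.6 mm and the tab body at ≈ -130.4 mm. A cruder colour-mask estimate put the tab at -131.1 to -132.0 mm. I discounted it because it takes in the tab's side faces and the pointer partly hides the tab's nose.
- **Hold:** In the last check the pointer had not moved over 0.75 s, and the force on the arm was about 8–10 N, in line with the spring.
- **Other things on the table:** I did not touch the tin, the bush, the deburring tool or the two other green discs. I did not re-measure where they lie at the end.

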